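# Sweep the loose bushings into the catch tray

## Task

With your fingertips, sweep the three loose flanged bushings across the plate into the low three-sided tray through its open side, so that each lies wholly inside it, still standing flat on its flange. Only push them along the plate: do not pick them up or tip them over, and leave the gauge block, ring gauge, gear and loupe standing among them where they are.

Things in the scene. Friction and masses are not known exactly. Their poses are not given: they have to be found in the camera images.
- tray: Low aluminium tray fixed to the plate: three walls 24 mm high, 5 mm thick, no floor, one long side open. Inside 130 mm wide (x -65 to +65 mm) and 100 mm deep (y 0 to -100 mm). Origin on the plate, mid-way between the ends of the side walls; +y points out of the opening. A 4 mm foot with screws reaches to y = -124 mm. Obstacle: monitor face at world x 0.61, y 0.19 to 0.49 m, 0.28 m high.
- bushing_1: Loose brass-coloured flanged bushing standing on its flange: flange 31 mm across and about 3 mm thick, body about 25 mm across, 22 mm high, open bore, about 60 g. Origin on its axis at the underside. It slides when pushed sideways.
- bushing_3: Second bushing, the same as bushing_1 (31 mm flange, 22 mm high, brass-coloured).
- bushing_2: Third, smaller bushing of grey steel: flange 23 mm across, body about 18 mm across, 16 mm high, about 40 g. Origin on its axis at the underside.
- gauge_block_2: Bystander: loose steel gauge block 30 x 9 x 25 mm high, standing on edge among the bushings. Origin at the centre of the underside.
- ring_gauge: Bystander: loose steel setting ring, 54 mm across, 18 mm high. Origin at the centre of the underside.
- gear: Bystander: loose steel spur gear, 51 mm across, 20 mm high with its hub. Origin at the centre of the underside.
- loupe: Bystander: loose black loupe, 42 mm across, 39 mm high. Origin at the centre of the underside.
There are look-alikes about, which are no part of the job. Leave any blue look-alike of the bushing_1 alone.

How it is judged (in metres and radians):
At the end, for the whole second after the job is handed in: All three bushings lie wholly inside the tray (flange past the line of the side walls' ends, to 2 mm), flat on the plate on their flanges and at rest; gauge block, ring gauge, gear and loupe are within 20 mm of where they stood (y of bushing_1 in the frame of tray between -0.1 and -0.0135 m and x of bushing_1 in the frame of tray between -0.065 and 0.065 m and height (world z) of each of bushing_1, bushing_2, bushing_3 below 0.004 m and angle between each of bushing_1, bushing_2, bushing_3's own z axis and vertical below 0.15 rad and linear speed of each of bushing_1, bushing_2, bushing_3 below 0.02 m/s and y of bushing_2 in the frame of tray between -0.1 and -0.0095 m and x of bushing_2 in the frame of tray between -0.065 and 0.065 m and y of bushing_3 in the frame of tray between -0.1 and -0.0135 m and x of bushing_3 in the frame of tray between -0.065 and 0.065 m and distance of each of gauge_block_2, ring_gauge, gear, loupe from where it was at the start of the episode below 0.02 m); the robot touches nothing.
It fails at once if a bushing was lifted off the plate (underside more than 8 mm up) (height (world z) of any of bushing_1, bushing_2, bushing_3 above 0.008 m).
It fails at once if a bushing was tipped over (more than about 35 degrees) (angle between any of bushing_1, bushing_2, bushing_3's own z axis and vertical above 0.6 rad).
It fails at once if a bystander was shifted by more than 20 mm, lifted or knocked over (distance of any of gauge_block_2, ring_gauge, gear, loupe from where it was at the start of the episode above 0.02 m or angle between any of gauge_block_2, ring_gauge, gear, loupe's own z axis and vertical above 0.5 rad).
It also fails if it takes over 58 s, if anything falls off the work surface, if the arm or the gripper's body presses on something with over 40 N, if the wrist force passes 120 N, or if a joint passes its speed limit or range.

## Robot

A 7-joint arm with a two-finger parallel gripper is mounted at the origin on a cart in front of the work surface, level with it; the furniture and walls round the work are solid. World frame = base frame: x ahead of the robot, y to its left, z up, the work surface at z = 0. Lengths are in m, angles in degrees, forces in N, time in s.
With the tool pointing down it reaches from about 0.425 to 1.025 m from the base axis. Payload 3.6 kg.
Tool frame: the origin (TCP) lies at the very end of the fingers, on their centre line; the grasp point (between the pads) lies 19 mm behind it; z points along the fingers, y is the line along which they close (so a half turn about z gives the same grasp; the last joint's range is limited). The gripper opens to 85 mm and grips with 20 to 120 N. Pads are 22 mm wide; open, the fingers measure 114 mm over their backs; the gripper's body (76 mm by 85 mm) begins 54 mm behind the grasp point. The pads swing forward as they close: fully open they stand 13 mm farther back than shut.
Start: joints at [36.583, 33.873, 2.773, 92.16, -1.908, 54.013, -1.931], TCP at [0.539, -0.485, 0.231] pointing down, gripper open.
Joint ranges: [-153.93, 153.93], [-27.13, 128.08], [-72.61, 78.16], [10.71, 143.7], [-87.88, 267.88], [4.46, 118.87], [-176.78, 176.78]. Speed limits (degrees/s): [147.25, 147.25, 180, 180, 180, 180, 180].

## Interface

Orientations are given as [roll, pitch, yaw] about the fixed x, y, z axes, in that order (R = Rz(yaw) Ry(pitch) Rx(roll)).
In Python, from rig import manip gives the robot as it stands. The module is installed in compiled form; this text tells all that it offers.
- The arm moves only by the tool jog_arm, never from a script. Its argument "steps" is a list of rows, each an object with "xyz": the shift along the world's x, y, z in m, a list of three; "roll": the turn about the world's z in degrees; "claw": the opening, from -1 (shut) to 1 (fully open). In form: [{"xyz": [tx, ty, tz], "roll": roll, "claw": claw}, ...]. A call has 1 to 8 rows; each row is the pose to reach, as a shift and turn from the pose commanded when the call began; what a row does not reach only later rows make up. A row lasts 1/10 s, in which the tool goes at most 50 mm and 8.59 degrees, less where a joint would pass 70% of its speed; a pose out of reach is approached as far as the arm can. A call with a gripper value outside its range is refused whole. The fingers move at their own pace and stop on an object; "newtons" is the grip in N (left out, the last holds). Time passes only in rows, so rows that repeat a pose let the fingers close. It gives the time, the measured TCP pose, the force, the opening and the grip force at its end, in the units of the state.
- manip.sense(): the state, without advancing time (a new reading comes with each control period).
- manip.snapshot(name): name is "side" or "top" or "wrist"; returns a dict with "img" (400x640x3 uint8, blue, green, red), "range_z" (400x640 float32, m along the optical axis (not along the pixel's ray), 0 where there is no reading), "K" (3x3 intrinsics, pixels), "k1" (the pictures are not rectified: a ray, as slopes to the right and down, at radius r is drawn at 1 + k1 r^2 times it, then the intrinsics apply), "T" (4x4, takes a point from camera to world coordinates); the wrist camera has in their place "T_tool_cam" (4x4, takes a point from camera to tool coordinates, whose origin is the TCP and whose axes are the flange's). Camera axes: x right, y up, looking along -z (the intrinsics and any distortion apply to the point x, -y, -z); pixel columns grow to the right and rows downward; lengths in m; the calibration is good to about 2 mm. A picture is of the moment at which its call begins: read the wrist's pose just before it.
- manip.close_job(): hands the job in; it is judged then, once.
The state is a dict: "time": time; "q": joint angles; "qvel": joint speeds; "tau": joint torques, N m; "ee_pos": TCP position; "ee_rot": TCP orientation; "force": force on the tool from outside, world axes, zero at the start; "wrist_torque": the same for the moment, N m; "width": opening from 0.0 (shut) to 1.0 (fully open); "finger_force": force on a finger pad.
Only numpy, scipy, OpenCV 4.12 (cv2) and the standard library are available. Lean on these libraries where they do the work, as an engineer would, in place of code of your own. Each camera call takes 0.05 s, during which the arm holds its last target. There are 200 camera calls.

## Working session

There is one attempt and no reset: what is moved stays moved. The work goes in short steps, Python scripts to look and compute and a tool call to move; the robot and the scene stay as the last step left them, time stands still between calls to the robot, and variables do not carry over. Pictures are saved under pics/ and viewed, at most 12 in all, crops included, and the job is handed in when it is done.

Besides the shell and the picture viewer there is one more tool, called after "Request:" by a JSON object that holds its "op" and its "data". jog_arm: Moves the arm, as the interface text tells. Its arguments: {"type":"object","properties":{"steps":{"type":"array","items":{"type":"object","properties":{"xyz":{"type":"array","items":{"type":"number"}},"roll":{"type":"number"},"claw":{"type":"number"}}}},"newtons":{"type":"number"}},"required":["steps"]}

```bash
mkdir -p pics; cat > h.py <<'E'
import numpy as np, cv2
from rig import manip
def cloud(s):
    K=s["K"];k1=s["k1"];h,w=s["range_z"].shape
    u,v=np.meshgrid(np.arange(w),np.arange(h))
    xd=(u-K[0,2])/K[0,0];yd=(v-K[1,2])/K[1,1]
    x,y=xd.copy(),yd.copy()
    for _ in range(8):
        f=1+k1*(x*x+y*y);x=xd/f;y=yd/f
    z=s["range_z"];P=np.stack([x*z,-y*z,-z,np.ones_like(z)],-1)
    return (P@s["T"].T)[...,:3]
E
python3 - <<'E'
from h import *
s=manip.snapshot("top");cv2.imwrite("pics/top.png",s["img"]);np.savez("top.npz",**s)
s2=manip.snapshot("side");cv2.imwrite("pics/side.png",s2["img"]);np.savez("side.npz",**s2)
P=cloud(s);print(P[::80,::106].round(3).tolist());print(s["T"].round(3),s["K"])
print(manip.sense())
E
```

```text
[[[0.739, 0.379, 0.475], [0.713, 0.233, 0.51], [0.679, 0.108, 0.561], [1.074, 0.013, -0.036], [1.637, -0.512, -0.865], [1.288, -0.72, -0.315], [0.805, -0.435, 0.407]], [[0.979, 1.057, -0.313], [0.726, 0.36, 0.276], [0.753, 0.204, 0.211], [0.796, 0.012, 0.114], [0.76, -0.183, 0.208], [0.803, -0.437, 0.124], [0.782, -0.619, 0.194]], [[0.667, 0.841, -0.091], [0.619, 0.423, 0.146], [0.61, 0.203, 0.194], [0.651, 0.011, -0.0], [0.653, -0.239, 0.001], [0.658, -0.5, -0.001], [0.624, -0.619, 0.177]], [[0.459, 0.841, -0.111], [0.463, 0.495, 0.002], [0.464, 0.252, -0.0], [0.465, 0.01, 0.0], [0.466, -0.235, 0.002], [0.466, -0.46, 0.054], [0.466, -0.619, 0.166]], [[0.25, 0.839, -0.121], [0.097, 0.953, -0.861], [0.102, 0.475, -0.86], [0.121, 0.004, -0.772], [0.098, -0.478, -0.866], [0.228, -0.619, -0.235], [0.307, -0.619, 0.157]]]
[[ 0.003  0.997 -0.083  0.471]
 [-0.999  0.005  0.032  0.015]
 [ 0.032  0.083  0.996  0.878]
 [ 0.     0.     0.     1.   ]] [[382.22160378   0.         328.07518439]
 [  0.         382.22160378 205.79470413]
 [  0.           0.           1.        ]]
{'time': 0.1, 'q': array([36.58382003, 33.92121685,  2.76939324, 92.23007242, -1.90756983,
       54.01324872, -1.93139665]), 'qvel': array([ 0.01600969, -0.20826781,  0.05771205, -0.11616107, -0.11119254,
        0.08963648, -0.05904595]), 'tau': array([ 4.27048799e-03, -5.49997437e+01,  1.55295331e+00, -1.98823947e+01,
        9.68790584e-03,  3.77104181e-03,  9.27340210e-06]), 'ee_pos': array([ 0.53870457, -0.48406445,  0.23024003]), 'ee_rot': array([-1.79881861e+02,  7.94069781e-03,  4.80618284e+01]), 'force': array([ 0.40014559, -0.56013911,  0.52982778]), 'wrist_torque': array([0.06144414, 0.00539619, 0.00089056]), 'finger_force': 0.0, 'width': 1.0007011430509507}
```

View pics/top.png

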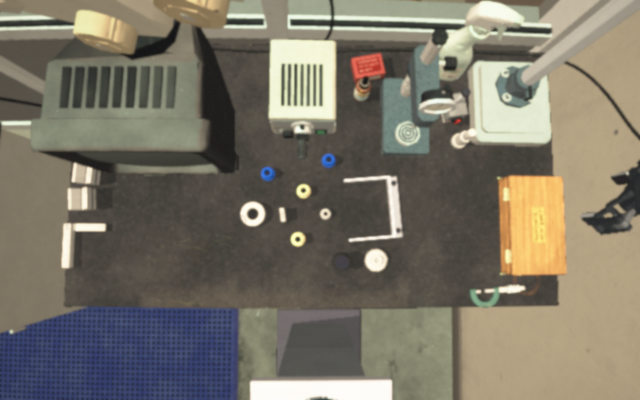

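View pics/side.png

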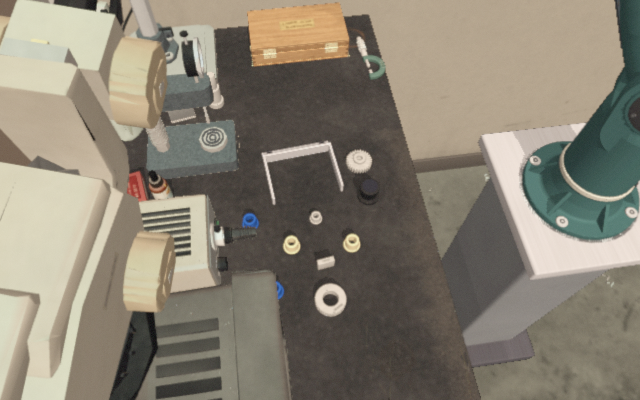

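The top view shows:
- **Tray:** pixels 345-402, 177-241, with its opening to the left (+y).
- **Brass bushings:** (303,190) and (298,239). The small grey one is at (325,214).
- **Look-alikes:** the blue ones are at (268,173) and (328,160), so they are excluded by colour.
- **Bystanders:** ring (252,213), gauge block (282,214), loupe (342,261) and gear (375,260).

```bash
python3 - <<'E'
from h import *
s=np.load("top.npz");P=cloud(s);img=s["img"]
Z=P[...,2]
m=((Z>0.006)&(Z<0.06)).astype(np.uint8);m[:145]=0;m[275:]=0;m[:,:230]=0;m[:,420:]=0
n,l,st,c=cv2.connectedComponentsWithStats(m)
for i in range(1,n):
    if st[i,4]<15: continue
    q=P[l==i];zt=np.percentile(q[:,2],90)
    lo,hi=q.min(0),q.max(0)
    t=q[q[:,2]>zt-.006]
    print(c[i].round(),st[i,4],"ztop",zt.round(3),"lo",lo.round(3),"hi",hi.round(3),"topmid",((t.min(0)+t.max(0))/2).round(3), img[l==i].mean(0).round())
print([ (p,P[p[1],p[0]].round(3)) for p in [(345,181),(349,240),(391,178),(401,237),(385,180),(393,235)]])
cv2.imwrite("pics/crop.png",cv2.resize(img[145:280,230:420],None,fx=4.2,fy=4.2,interpolation=cv2.INTER_CUBIC))
E
```

```text
[401. 150.] 409 ztop 0.037 lo [ 0.657 -0.223  0.006] hi [ 0.682 -0.135  0.049] topmid [ 0.672 -0.177  0.04 ] [111. 118. 104.]
[236. 163.] 83 ztop 0.056 lo [0.612 0.19  0.008] hi [0.657 0.202 0.06 ] topmid [0.634 0.196 0.055] [44. 49. 51.]
[329. 159.] 75 ztop 0.024 lo [ 0.639 -0.029  0.006] hi [ 0.661 -0.001  0.025] topmid [ 0.65  -0.014  0.022] [192. 103.  53.]
[267. 172.] 78 ztop 0.024 lo [0.604 0.114 0.006] hi [0.63  0.137 0.025] topmid [0.618 0.126 0.022] [190. 102.  52.]
[380. 205.] 509 ztop 0.025 lo [ 0.466 -0.178  0.006] hi [ 0.611 -0.049  0.028] topmid [ 0.538 -0.106  0.024] [204. 215. 223.]
[304. 190.] 70 ztop 0.023 lo [0.567 0.031 0.006] hi [0.589 0.053 0.025] topmid [0.578 0.043 0.021] [174. 239. 244.]
[253. 213.] 348 ztop 0.019 lo [0.498 0.13  0.007] hi [0.55  0.183 0.022] topmid [0.524 0.157 0.018] [220. 237. 243.]
[283. 214.] 62 ztop 0.026 lo [0.508 0.084 0.011] hi [0.537 0.095 0.028] topmid [0.523 0.089 0.024] [196. 219. 229.]
[326. 213.] 38 ztop 0.017 lo [ 0.517 -0.017  0.006] hi [0.536 0.003 0.019] topmid [ 0.525 -0.007  0.015] [187. 213. 225.]
[298. 239.] 66 ztop 0.023 lo [0.456 0.043 0.006] hi [0.481 0.069 0.025] topmid [0.469 0.055 0.022] [182. 244. 247.]
[376. 260.] 351 ztop 0.019 lo [ 0.398 -0.145  0.006] hi [ 0.445 -0.097  0.022] topmid [ 0.424 -0.121  0.018] [221. 240. 246.]
[342. 261.] 259 ztop 0.04 lo [ 0.4   -0.063  0.006] hi [ 0.438 -0.024  0.042] topmid [ 0.418 -0.043  0.038] [64. 63. 66.]
[((345, 181), array([ 0.599, -0.051,  0.017])), ((349, 240), array([ 0.465, -0.061,  0.005])), ((391, 178), array([ 0.609, -0.159,  0.004])), ((401, 237), array([ 0.473, -0.182,  0.   ])), ((385, 180), array([ 0.605, -0.146, -0.001])), ((393, 235), array([ 0.477, -0.158,  0.025]))]
```

View pics/crop.png

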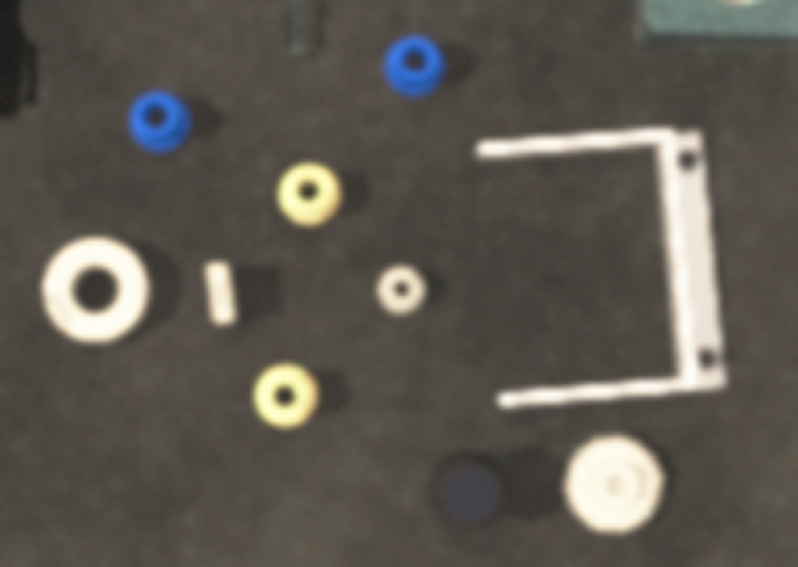

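Request:
{"op": "jog_arm", "data": {"steps": [{"xyz": [0, 0.04, 0], "roll": 6, "claw": -0.7}, {"xyz": [0, 0.08, 0], "roll": 12, "claw": -0.7}, {"xyz": [0, 0.12, 0], "roll": 18, "claw": -0.7}, {"xyz": [0, 0.16, 0], "roll": 24, "claw": -0.7}, {"xyz": [0, 0.2, 0], "roll": 30, "claw": -0.7}, {"xyz": [0, 0.24, 0], "roll": 36, "claw": -0.7}, {"xyz": [0, 0.28, 0], "roll": 42, "claw": -0.7}, {"xyz": [0, 0.32, 0], "roll": 42, "claw": -0.7}], "newtons": 20}}

```text
time: 0.9
ee_pos: [0.5387, -0.163, 0.231]
ee_rot: [-180.0, -0.0, 90.1]
force: [0.0, 0.6, 0.6]
width: 0.152
finger_force: 0.0
```

Request:
{"op": "jog_arm", "data": {"steps": [{"xyz": [-0.003, 0.04, 0]}, {"xyz": [-0.006, 0.08, 0]}, {"xyz": [-0.009, 0.12, 0]}, {"xyz": [-0.012, 0.16, 0]}, {"xyz": [-0.012, 0.2, -0.03]}, {"xyz": [-0.012, 0.205, -0.07]}, {"xyz": [-0.012, 0.205, -0.11]}, {"xyz": [-0.012, 0.205, -0.14]}]}}

```text
validation failed for argument at $.st...
```

```bash
python3 - <<'E'
from h import *
print(manip.sense()["ee_pos"])
s=manip.snapshot("wrist");cv2.imwrite("pics/w1.png",s["img"])
s=manip.snapshot("side");cv2.imwrite("pics/s1.png",cv2.resize(s["img"][120:330,200:480],None,fx=2.8,fy=2.8,interpolation=cv2.INTER_CUBIC))
E
```

```text
[ 0.53869471 -0.16303503  0.23103836]
```

View pics/w1.png

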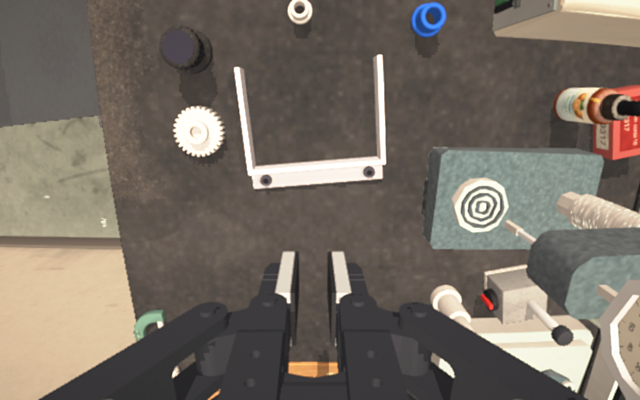

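The move was refused because every row needs all its fields. The wrist view shows the tray at (240-385, 55-185), the grey bushing at (300,12), and the finger gap at (315,280). I'll resend the move with complete rows.

Request:
{"op": "jog_arm", "data": {"steps": [{"xyz": [-0.003, 0.04, 0], "roll": 0, "claw": -0.7}, {"xyz": [-0.006, 0.08, 0], "roll": 0, "claw": -0.7}, {"xyz": [-0.009, 0.12, 0], "roll": 0, "claw": -0.7}, {"xyz": [-0.012, 0.16, 0], "roll": 0, "claw": -0.7}, {"xyz": [-0.012, 0.2, -0.02], "roll": 0, "claw": -0.7}, {"xyz": [-0.012, 0.205, -0.06], "roll": 0, "claw": -0.7}, {"xyz": [-0.012, 0.205, -0.1], "roll": 0, "claw": -0.7}, {"xyz": [-0.012, 0.205, -0.14], "roll": 0, "claw": -0.7}]}}

```text
time: 1.8
ee_pos: [0.5277, 0.0405, 0.0901]
ee_rot: [179.9, 0.0, 90.1]
force: [-0.1, -0.4, 0.4]
width: 0.15
finger_force: 0.0
```

```bash
python3 - <<'E'
from h import *
from scipy.spatial.transform import Rotation as R
e=manip.sense();s=dict(manip.snapshot("wrist"))
T=np.eye(4);T[:3,:3]=R.from_euler("xyz",e["ee_rot"],degrees=True).as_matrix();T[:3,3]=e["ee_pos"]
s["T"]=T@s["T_tool_cam"];print(e["ee_pos"],e["width"],s["T"].round(3))
P=cloud(s);Z=P[...,2]
cv2.imwrite("pics/w2.png",s["img"])
m=((Z>0.007)&(Z<0.06)).astype(np.uint8)
n,l,st,c=cv2.connectedComponentsWithStats(m)
for i in range(1,n):
    if st[i,4]<100: continue
    q=P[l==i];t=q[q[:,2]>np.percentile(q[:,2],90)-.006]
    print(c[i].round(),st[i,4],q.min(0).round(3),q.max(0).round(3),((t.min(0)+t.max(0))/2).round(3))
s=manip.snapshot("side");Q=cloud(s)
E
```

```text
[0.52770705 0.04048835 0.09013007] 0.14991743357532492 [[ 1.    -0.001 -0.002  0.528]
 [ 0.002  0.955  0.295  0.115]
 [ 0.002 -0.295  0.955  0.233]
 [ 0.     0.     0.     1.   ]]
[307.  35.] 3832 [0.498 0.129 0.007] [0.551 0.169 0.02 ] [0.524 0.149 0.016]
[464.  80.] 1414 [0.605 0.113 0.007] [0.63  0.137 0.024] [0.618 0.125 0.02 ]
[611. 168.] 6182 [0.692 0.031 0.007] [0.739 0.116 0.06 ] [0.702 0.077 0.054]
[303. 141.] 920 [0.507 0.082 0.007] [0.537 0.095 0.027] [0.522 0.089 0.023]
[219. 194.] 1097 [0.456 0.043 0.007] [0.48  0.066 0.024] [0.468 0.055 0.02 ]
[390. 211.] 1070 [0.566 0.031 0.007] [0.59  0.055 0.024] [0.578 0.043 0.02 ]
[310. 278.] 468 [ 0.519 -0.016  0.007] [0.534 0.002 0.018] [ 0.526 -0.007  0.014]
[482. 287.] 1165 [ 0.637 -0.026  0.007] [ 0.662 -0.002  0.024] [ 0.65  -0.014  0.02 ]
[587. 297.] 1983 [ 0.702 -0.029  0.008] [0.716 0.014 0.06 ] [ 0.71  -0.005  0.055]
[155. 316.] 1596 [ 0.399 -0.048  0.007] [ 0.436 -0.023  0.04 ] [ 0.414 -0.036  0.036]
[630. 367.] 312 [ 0.792 -0.103  0.007] [ 0.8   -0.086  0.031] [ 0.795 -0.094  0.026]
[620. 397.] 211 [ 0.776 -0.139  0.007] [ 0.831 -0.136  0.015] [ 0.803 -0.138  0.011]
```

View pics/w2.png

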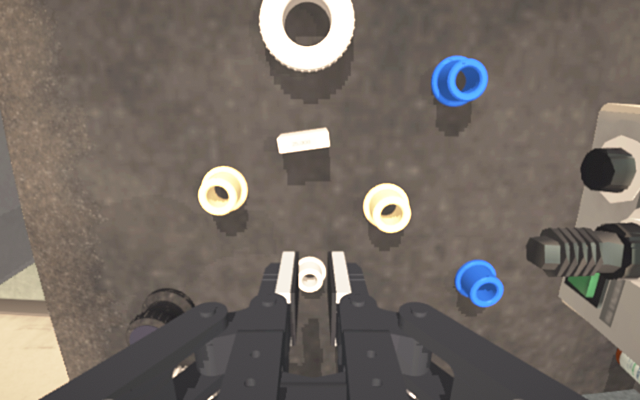

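Both cameras agree on the bushing positions: brass at (0.578, 0.043) and (0.468, 0.055), grey at (0.526, -0.007). In the picture they sit at (388,208), (222,190) and (311,274). I'll descend behind the grey one and push it first.

Request:
{"op": "jog_arm", "data": {"steps": [{"xyz": [-0.001, 0, -0.03], "roll": 0, "claw": -0.7}, {"xyz": [-0.001, 0, -0.06], "roll": 0, "claw": -0.7}, {"xyz": [-0.001, 0, -0.08], "roll": 0, "claw": -0.7}, {"xyz": [-0.001, 0, -0.085], "roll": 0, "claw": -0.7}, {"xyz": [-0.001, -0.01, -0.085], "roll": 0, "claw": -0.7}, {"xyz": [-0.001, -0.02, -0.085], "roll": 0, "claw": -0.7}, {"xyz": [-0.001, -0.03, -0.085], "roll": 0, "claw": -0.7}, {"xyz": [0, -0.04, -0.085], "roll": 0, "claw": -0.7}]}}

```text
time: 2.7
ee_pos: [0.5277, -0.0011, 0.0074]
ee_rot: [179.9, 0.0, 90.0]
force: [-0.8, 0.9, 0.4]
width: 0.155
finger_force: 0.3
```

```bash
cat > w.py <<'E'
from h import *
from scipy.spatial.transform import Rotation as R
import sys
e=manip.sense();s=manip.snapshot("top")
P=cloud(s);Z=P[...,2];print(e["ee_pos"],e["force"])
m=((Z>0.007)&(Z<0.045)).astype(np.uint8);m[:145]=0;m[275:]=0;m[:,:230]=0;m[:,420:]=0
n,l,st,c=cv2.connectedComponentsWithStats(m)
for i in range(1,n):
    if st[i,4]<15: continue
    q=P[l==i];t=q[q[:,2]>np.percentile(q[:,2],90)-.006]
    print(c[i].round(),st[i,4],((t.min(0)+t.max(0))/2).round(3))
if len(sys.argv)>1:
    s=manip.snapshot("side");cv2.imwrite(sys.argv[1],cv2.resize(s["img"][120:330,200:480],None,fx=2.8,fy=2.8,interpolation=cv2.INTER_CUBIC))
E
python3 w.py pics/s2.png
```

```text
[ 0.52771671 -0.00111651  0.00739439] [-0.82756554  0.94985494  0.413278  ]
[400. 150.] 373 [ 0.672 -0.177  0.037]
[237. 163.] 58 [0.634 0.194 0.037]
[329. 159.] 73 [ 0.65  -0.014  0.022]
[404. 156.] 18 [ 0.658 -0.188  0.02 ]
[267. 172.] 75 [0.618 0.126 0.022]
[381. 183.] 216 [ 0.58  -0.113  0.023]
[253. 213.] 344 [0.524 0.158 0.019]
[283. 214.] 63 [0.523 0.089 0.024]
[298. 238.] 63 [0.469 0.055 0.021]
```

View pics/s2.png

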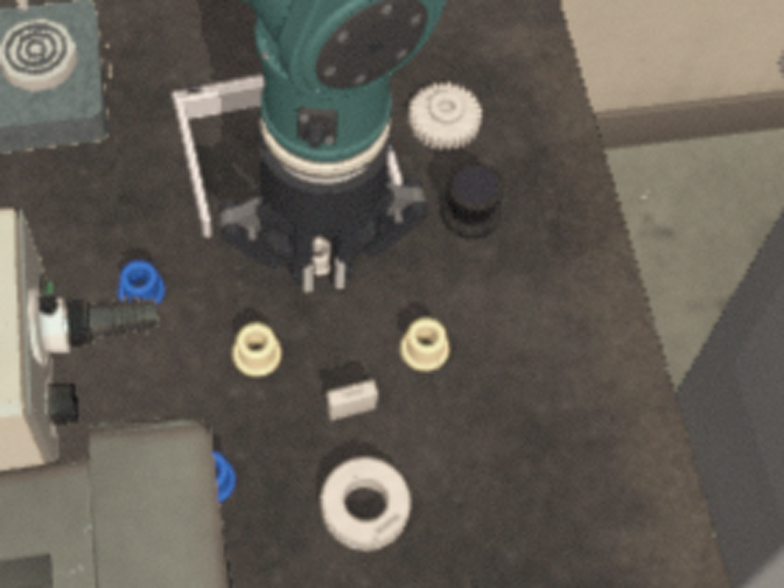

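The side crop shows the grey bushing at (320,248), nested ahead of the two tips at (308,275) and (340,272). I'll keep pushing.

Request:
{"op": "jog_arm", "data": {"steps": [{"xyz": [0.001, -0.01, -0.001], "roll": 0, "claw": -0.7}, {"xyz": [0.002, -0.02, -0.002], "roll": 0, "claw": -0.7}, {"xyz": [0.003, -0.03, -0.002], "roll": 0, "claw": -0.7}, {"xyz": [0.004, -0.04, -0.002], "roll": 0, "claw": -0.7}, {"xyz": [0.005, -0.05, -0.002], "roll": 0, "claw": -0.7}, {"xyz": [0.006, -0.06, -0.002], "roll": 0, "claw": -0.7}, {"xyz": [0.007, -0.07, -0.002], "roll": 0, "claw": -0.7}, {"xyz": [0.008, -0.08, -0.002], "roll": 0, "claw": -0.7}]}}

```text
time: 3.6
ee_pos: [0.5353, -0.0805, 0.0043]
ee_rot: [-180.0, 0.0, 90.1]
force: [-0.1, 1.0, 0.7]
width: 0.15
finger_force: 0.4
```

Request:
{"op": "jog_arm", "data": {"steps": [{"xyz": [0.001, -0.01, 0], "roll": 0, "claw": -0.7}, {"xyz": [0.002, -0.02, 0], "roll": 0, "claw": -0.7}, {"xyz": [0.002, -0.027, 0], "roll": 0, "claw": -0.7}, {"xyz": [0.002, -0.032, 0], "roll": 0, "claw": -0.7}, {"xyz": [0.002, -0.032, 0], "roll": 0, "claw": -0.7}, {"xyz": [0.002, -0.024, 0], "roll": 0, "claw": -0.7}, {"xyz": [0.002, -0.005, 0], "roll": 0, "claw": -0.7}, {"xyz": [0.002, 0.01, 0.01], "roll": 0, "claw": -0.7}]}}

```text
time: 4.4
ee_pos: [0.5364, -0.0673, 0.0137]
ee_rot: [-179.9, -0.1, 90.2]
force: [-0.5, 1.4, 0.1]
width: 0.149
finger_force: 0.0
```

Request:
{"op": "jog_arm", "data": {"steps": [{"xyz": [0, 0, 0.035], "roll": 0, "claw": -0.6}, {"xyz": [0, 0, 0.07], "roll": 0, "claw": -0.6}, {"xyz": [0.01, 0.03, 0.075], "roll": 0, "claw": -0.6}, {"xyz": [0.02, 0.07, 0.075], "roll": 0, "claw": -0.6}, {"xyz": [0.03, 0.11, 0.075], "roll": 0, "claw": -0.6}, {"xyz": [0.041, 0.15, 0.075], "roll": 0, "claw": -0.6}, {"xyz": [0.041, 0.155, 0.075], "roll": 0, "claw": -0.6}, {"xyz": [0.041, 0.155, 0.075], "roll": 0, "claw": -0.6}]}}

```text
time: 5.2
ee_pos: [0.5779, 0.0892, 0.0899]
ee_rot: [180.0, -0.1, 90.4]
force: [0.4, -0.4, 0.2]
width: 0.2
finger_force: 0.0
```

```bash
python3 w.py pics/s3.png
```

```text
[0.57787565 0.08918156 0.08994869] [ 0.35669343 -0.41345349  0.23581021]
[401. 150.] 391 [ 0.672 -0.177  0.037]
[329. 159.] 73 [ 0.65  -0.014  0.021]
[381. 204.] 467 [ 0.539 -0.106  0.023]
[380. 208.] 39 [ 0.537 -0.13   0.015]
[380. 256.] 101 [ 0.428 -0.132  0.016]
```

View pics/s3.png

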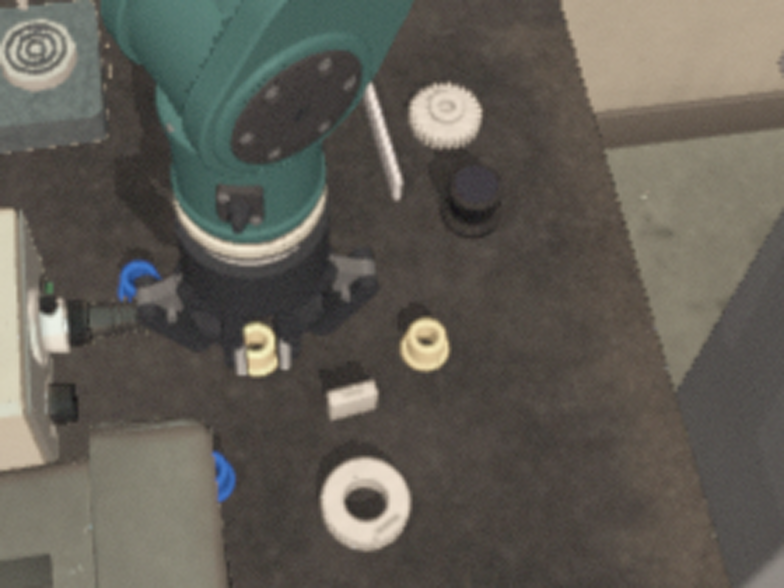

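The grey bushing is in the tray at (0.537, -0.130). The side crop shows the fingers at (260,360), above and behind the first brass bushing at (258,345). Before descending I'll check the clearance to the instrument nozzle at (150,318).

```bash
python3 - <<'E'
from h import *
for f in("top","side"):
    P=cloud(np.load(f+".npz")).reshape(-1,3)
    q=P[(P[:,2]>.03)&(P[:,2]<.25)&(P[:,0]<.72)&(P[:,0]>.56)&(P[:,1]>-.05)&(P[:,1]<.15)]
    o=q[q[:,0].argsort()][:12:3];print(len(q),o.round(3).tolist())
E
```

```text
1426 [[0.637, 0.047, 0.085], [0.638, 0.043, 0.074], [0.638, 0.043, 0.083], [0.639, 0.047, 0.09]]
1840 [[0.636, 0.045, 0.076], [0.636, 0.042, 0.089], [0.637, 0.05, 0.076], [0.637, 0.047, 0.084]]
```

```bash
python3 - <<'E'
from h import *
P0=cloud(np.load("side.npz")); s=manip.snapshot("side");P=cloud(s)
ch=(abs(P-P0).max(-1)>.02)&(s["range_z"]>0)
q=P[ch];q=q[(q[:,1]>.0)&(q[:,1]<.2)&(q[:,2]<.3)]
for a in np.arange(.08,.28,.01):
    r=q[(q[:,2]>a)&(q[:,2]<a+.01)]
    if len(r):print(round(a-.09,2),len(r),"x",r[:,0].min().round(3),r[:,0].max().round(3),"ymax",r[:,1].max().round(3))
E
```

```text
-0.01 5 x -0.018 0.745 ymax 0.113
0.0 28 x 0.062 0.597 ymax 0.096
0.01 46 x 0.556 0.77 ymax 0.113
0.02 57 x 0.556 0.811 ymax 0.097
0.03 38 x 0.055 0.6 ymax 0.097
0.04 80 x 0.538 0.616 ymax 0.099
0.05 266 x 0.532 0.623 ymax 0.099
0.06 104 x 0.024 0.628 ymax 0.102
0.07 174 x 0.52 0.634 ymax 0.103
0.08 166 x 0.056 0.64 ymax 0.103
0.09 384 x 0.021 0.641 ymax 0.105
0.1 150 x 0.523 0.631 ymax 0.105
0.11 63 x 0.535 0.619 ymax 0.097
0.12 6 x 0.541 0.615 ymax 0.093
0.13 140 x 0.062 0.614 ymax 0.123
0.14 182 x 0.053 0.614 ymax 0.123
0.15 325 x 0.027 0.614 ymax 0.123
0.16 195 x 0.04 0.615 ymax 0.123
0.17 408 x 0.047 0.613 ymax 0.123
0.18 123 x 0.053 0.612 ymax 0.121
```

The knuckles reach 62 mm sideways and would foul the nozzle at x 0.637. I'll turn the tool 30° and approach from the -x side.

Request:
{"op": "jog_arm", "data": {"steps": [{"xyz": [-0.005, -0.005, 0], "roll": 8, "claw": -0.53}, {"xyz": [-0.01, -0.01, 0], "roll": 16, "claw": -0.53}, {"xyz": [-0.015, -0.015, 0], "roll": 24, "claw": -0.53}, {"xyz": [-0.015, -0.02, 0], "roll": 30, "claw": -0.53}, {"xyz": [-0.015, -0.02, -0.03], "roll": 30, "claw": -0.53}, {"xyz": [-0.015, -0.02, -0.06], "roll": 30, "claw": -0.53}, {"xyz": [-0.015, -0.02, -0.082], "roll": 30, "claw": -0.53}, {"xyz": [-0.015, -0.02, -0.085], "roll": 30, "claw": -0.53}]}}

```text
time: 6.15
ee_pos: [0.561, 0.0627, 0.002]
ee_rot: [-179.7, -0.0, 119.9]
force: [-0.4, 0.9, -0.9]
width: 0.23
finger_force: 0.0
```

```bash
python3 w.py pics/s4.png
```

```text
[0.56096606 0.0627422  0.00204295] [-0.38591878  0.87551814 -0.85536462]
[401. 150.] 396 [ 0.672 -0.177  0.035]
[237. 163.] 58 [0.635 0.194 0.036]
[329. 159.] 73 [ 0.65  -0.014  0.022]
[388. 180.] 84 [ 0.598 -0.139  0.024]
[253. 213.] 344 [0.524 0.157 0.018]
```

View pics/s4.png

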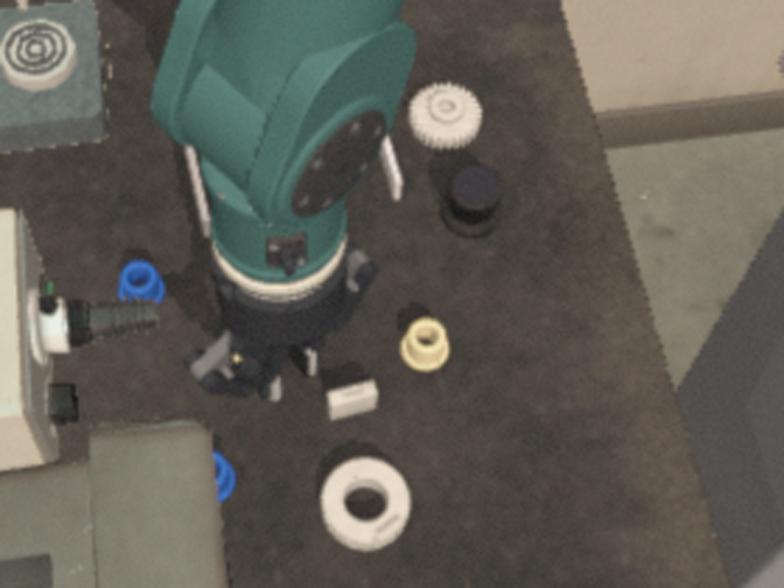

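The side crop shows the tips at (275,390) and (310,362), behind the brass bushing and clear of both the block at (352,398) and the nozzle. Pushing now.

Request:
{"op": "jog_arm", "data": {"steps": [{"xyz": [0.004, 0.003, 0.003], "roll": 0, "claw": -0.53}, {"xyz": [0.008, -0.004, 0.003], "roll": 0, "claw": -0.53}, {"xyz": [0.006, -0.014, 0.003], "roll": 0, "claw": -0.53}, {"xyz": [0.004, -0.024, 0.003], "roll": 0, "claw": -0.53}, {"xyz": [0.002, -0.034, 0.003], "roll": 0, "claw": -0.53}, {"xyz": [0.001, -0.045, 0.003], "roll": 0, "claw": -0.53}, {"xyz": [0.001, -0.045, 0.003], "roll": 0, "claw": -0.53}]}}

```text
time: 6.95
ee_pos: [0.5634, 0.0171, 0.0071]
ee_rot: [-179.9, 0.1, 119.9]
force: [-0.1, -0.6, -0.4]
width: 0.233
finger_force: 0.1
```

```bash
python3 w.py pics/s5.png
```

```text
[0.56343177 0.01714359 0.00714528] [-0.08458476 -0.59877537 -0.35127943]
[400. 150.] 378 [ 0.672 -0.177  0.038]
[237. 163.] 57 [0.633 0.194 0.037]
[404. 156.] 18 [ 0.658 -0.188  0.021]
[267. 172.] 74 [0.618 0.126 0.021]
[253. 213.] 349 [0.524 0.157 0.018]
[283. 214.] 62 [0.523 0.089 0.024]
[298. 238.] 62 [0.469 0.055 0.022]
```

View pics/s5.png

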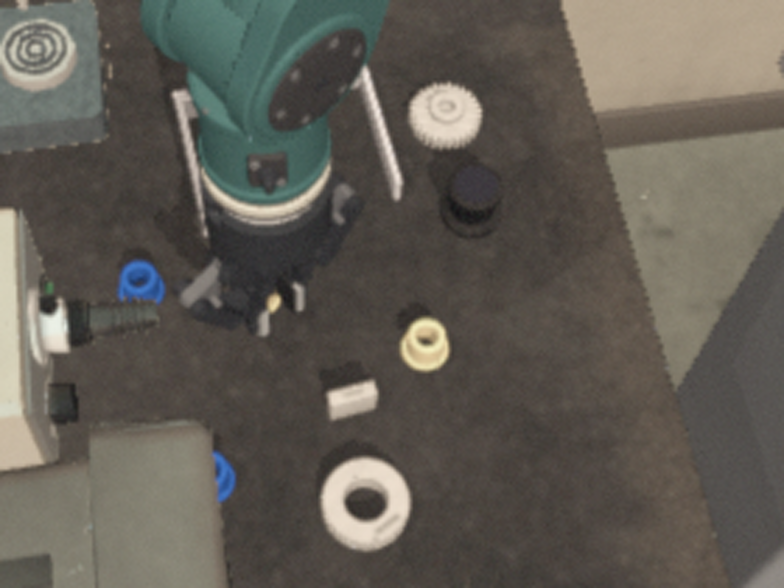

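The brass bushing is between the tips at (273,300), and the knuckle is clear of the nozzle. I'll continue into the tray.

Request:
{"op": "jog_arm", "data": {"steps": [{"xyz": [-0.001, -0.01, -0.002], "roll": 0, "claw": -0.53}, {"xyz": [-0.002, -0.022, -0.002], "roll": 0, "claw": -0.53}, {"xyz": [-0.003, -0.034, -0.002], "roll": 0, "claw": -0.53}, {"xyz": [-0.004, -0.046, -0.002], "roll": 0, "claw": -0.53}, {"xyz": [-0.005, -0.058, -0.002], "roll": 0, "claw": -0.53}, {"xyz": [-0.006, -0.07, -0.002], "roll": 0, "claw": -0.53}, {"xyz": [-0.007, -0.082, -0.002], "roll": 0, "claw": -0.53}, {"xyz": [-0.007, -0.089, -0.002], "roll": 0, "claw": -0.53}]}}

```text
time: 7.85
ee_pos: [0.5568, -0.0706, 0.0052]
ee_rot: [-179.9, 0.0, 120.0]
force: [-0.1, -0.1, -0.3]
width: 0.235
finger_force: 0.6
```

Request:
{"op": "jog_arm", "data": {"steps": [{"xyz": [0, -0.004, 0], "roll": 0, "claw": -0.53}, {"xyz": [0, -0.004, 0], "roll": 0, "claw": -0.53}, {"xyz": [-0.004, 0.008, 0], "roll": 0, "claw": -0.53}, {"xyz": [-0.008, 0.022, 0.005], "roll": 0, "claw": -0.53}, {"xyz": [-0.008, 0.03, 0.03], "roll": 0, "claw": -0.53}, {"xyz": [-0.008, 0.04, 0.065], "roll": -8, "claw": -0.55}, {"xyz": [-0.01, 0.05, 0.085], "roll": -16, "claw": -0.55}, {"xyz": [-0.02, 0.06, 0.085], "roll": -24, "claw": -0.55}]}}

```text
time: 8.65
ee_pos: [0.5402, -0.0051, 0.0936]
ee_rot: [179.5, -0.1, 95.9]
force: [0.2, 0.1, -0.4]
width: 0.224
finger_force: 0.0
```

Request:
{"op": "jog_arm", "data": {"steps": [{"xyz": [-0.02, 0.025, 0], "roll": 4, "claw": -0.55}, {"xyz": [-0.04, 0.05, 0], "roll": 8, "claw": -0.55}, {"xyz": [-0.06, 0.075, 0], "roll": 8, "claw": -0.55}, {"xyz": [-0.079, 0.097, 0], "roll": 8, "claw": -0.55}, {"xyz": [-0.079, 0.097, 0], "roll": 8, "claw": -0.55}, {"xyz": [-0.079, 0.097, -0.03], "roll": 8, "claw": -0.55}, {"xyz": [-0.079, 0.097, -0.05], "roll": 8, "claw": -0.55}, {"xyz": [-0.079, 0.097, -0.05], "roll": 8, "claw": -0.55}]}}

```text
time: 9.45
ee_pos: [0.4567, 0.0894, 0.0389]
ee_rot: [-179.8, 0.0, 104.2]
force: [-0.4, -0.3, 0.8]
width: 0.228
finger_force: 0.0
```

```bash
python3 w.py pics/s6.png
```

```text
[0.45669119 0.0893711  0.0388943 ] [-0.43320946 -0.34537181  0.76655173]
[400. 150.] 387 [ 0.672 -0.177  0.038]
[237. 163.] 58 [0.635 0.194 0.037]
[329. 159.] 72 [ 0.65  -0.014  0.021]
[267. 172.] 74 [0.618 0.126 0.021]
[380. 205.] 489 [ 0.538 -0.106  0.023]
[362. 195.] 68 [ 0.567 -0.089  0.022]
[249. 210.] 207 [0.528 0.16  0.018]
[380. 208.] 36 [ 0.537 -0.13   0.015]
[283. 214.] 60 [0.523 0.089 0.025]
[300. 237.] 39 [0.469 0.053 0.022]
[376. 260.] 346 [ 0.422 -0.12   0.018]
[342. 262.] 252 [ 0.418 -0.043  0.038]
```

View pics/s6.png

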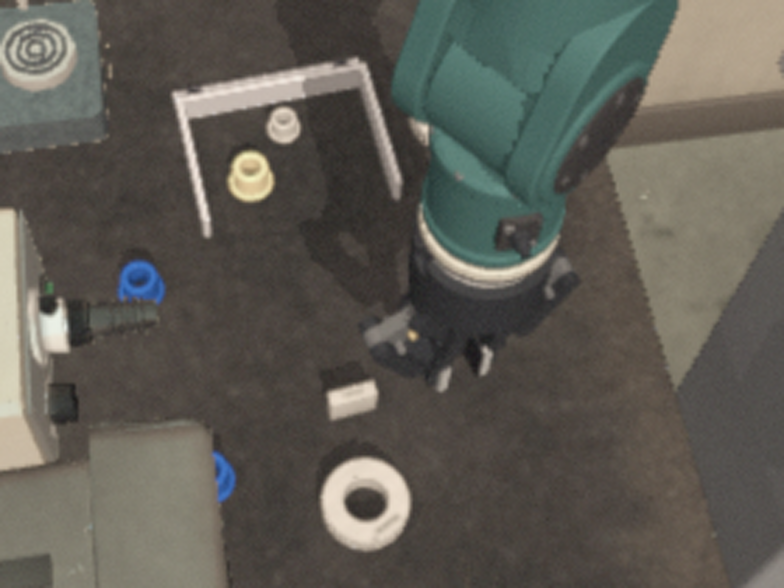

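Both bushings are standing in the tray at (283,125) and (250,178), and every bystander is unmoved. Now the last one.

Request:
{"op": "jog_arm", "data": {"steps": [{"xyz": [0.003, 0.001, -0.02], "roll": 0, "claw": -0.55}, {"xyz": [0.003, 0.001, -0.034], "roll": 0, "claw": -0.55}, {"xyz": [0.003, 0.001, -0.034], "roll": 0, "claw": -0.55}, {"xyz": [0.006, -0.008, -0.034], "roll": 0, "claw": -0.55}, {"xyz": [0.008, -0.016, -0.034], "roll": 0, "claw": -0.55}, {"xyz": [0.012, -0.026, -0.034], "roll": 0, "claw": -0.55}, {"xyz": [0.016, -0.036, -0.034], "roll": 0, "claw": -0.55}, {"xyz": [0.02, -0.046, -0.034], "roll": 0, "claw": -0.55}]}}

```text
time: 10.35
ee_pos: [0.4789, 0.0413, 0.0067]
ee_rot: [179.9, 0.0, 104.0]
force: [-0.4, 0.1, 1.7]
width: 0.229
finger_force: 0.8
```

```bash
python3 w.py pics/s7.png
```

```text
[0.47893946 0.04129598 0.00671889] [-0.43322257  0.14169526  1.73448718]
[400. 150.] 377 [ 0.672 -0.177  0.035]
[237. 163.] 58 [0.634 0.194 0.037]
[329. 159.] 74 [ 0.65  -0.014  0.021]
[404. 156.] 18 [ 0.658 -0.188  0.021]
[267. 172.] 74 [0.618 0.126 0.022]
[382. 203.] 465 [ 0.54  -0.106  0.024]
[362. 195.] 68 [ 0.567 -0.089  0.022]
[253. 213.] 348 [0.524 0.157 0.018]
[380. 208.] 36 [ 0.537 -0.13   0.016]
[282. 209.] 19 [0.532 0.092 0.025]
```

View pics/s7.png

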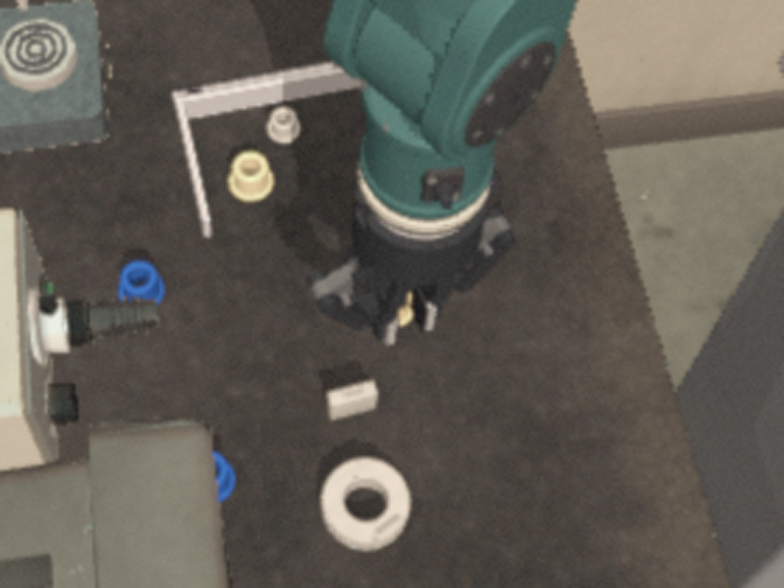

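The last bushing is nested at (404,315). Continuing.

Request:
{"op": "jog_arm", "data": {"steps": [{"xyz": [0.004, -0.01, -0.001], "roll": 0, "claw": -0.55}, {"xyz": [0.008, -0.02, -0.001], "roll": 0, "claw": -0.55}, {"xyz": [0.012, -0.03, -0.001], "roll": 0, "claw": -0.55}, {"xyz": [0.017, -0.04, -0.001], "roll": 0, "claw": -0.55}, {"xyz": [0.021, -0.05, -0.001], "roll": 0, "claw": -0.55}, {"xyz": [0.025, -0.06, -0.001], "roll": 0, "claw": -0.55}, {"xyz": [0.029, -0.07, -0.001], "roll": 0, "claw": -0.55}, {"xyz": [0.029, -0.08, -0.001], "roll": 0, "claw": -0.55}]}}

```text
time: 11.25
ee_pos: [0.5084, -0.0386, 0.0053]
ee_rot: [179.9, 0.0, 104.0]
force: [0.5, 0.3, 0.5]
width: 0.222
finger_force: 0.8
```

Request:
{"op": "jog_arm", "data": {"steps": [{"xyz": [0, -0.01, 0], "roll": 0, "claw": -0.55}, {"xyz": [0, -0.02, 0], "roll": 0, "claw": -0.55}, {"xyz": [0, -0.03, 0], "roll": 0, "claw": -0.55}, {"xyz": [0, -0.033, 0], "roll": 0, "claw": -0.55}, {"xyz": [0, -0.033, 0], "roll": 0, "claw": -0.55}, {"xyz": [-0.001, -0.023, 0], "roll": 0, "claw": -0.55}, {"xyz": [-0.001, -0.008, 0], "roll": 0, "claw": -0.55}, {"xyz": [-0.001, 0.005, 0.02], "roll": 0, "claw": -0.55}]}}

```text
time: 12.05
ee_pos: [0.5047, -0.0304, 0.0239]
ee_rot: [-179.8, -0.1, 104.2]
force: [0.0, -0.3, 0.1]
width: 0.226
finger_force: 0.0
```

Request:
{"op": "jog_arm", "data": {"steps": [{"xyz": [0, 0.005, 0.04], "roll": 0, "claw": -0.55}, {"xyz": [0, 0.02, 0.08], "roll": 0, "claw": -0.55}, {"xyz": [0, 0.05, 0.1], "roll": 0, "claw": -0.55}, {"xyz": [0, 0.09, 0.12], "roll": 0, "claw": -0.55}, {"xyz": [0, 0.12, 0.12], "roll": 0, "claw": -0.55}, {"xyz": [0, 0.12, 0.12], "roll": 0, "claw": -0.55}, {"xyz": [0, 0.12, 0.12], "roll": 0, "claw": -0.55}]}}

```text
time: 12.75
ee_pos: [0.5055, 0.0893, 0.1453]
ee_rot: [-180.0, -0.0, 104.3]
force: [0.5, -0.3, 0.5]
width: 0.222
finger_force: 0.0
```

```bash
python3 w.py pics/s8.png
```

```text
[0.50546909 0.08925067 0.14531186] [ 0.5089013  -0.30258757  0.47842156]
[401. 150.] 399 [ 0.671 -0.177  0.038]
[237. 163.] 58 [0.635 0.194 0.036]
[329. 159.] 72 [ 0.65  -0.014  0.021]
[380. 205.] 492 [ 0.538 -0.106  0.024]
[362. 195.] 66 [ 0.567 -0.089  0.021]
[380. 208.] 36 [ 0.537 -0.13   0.015]
[362. 219.] 68 [ 0.513 -0.089  0.022]
[376. 260.] 346 [ 0.422 -0.119  0.018]
[342. 262.] 251 [ 0.418 -0.043  0.038]
```

View pics/s8.png

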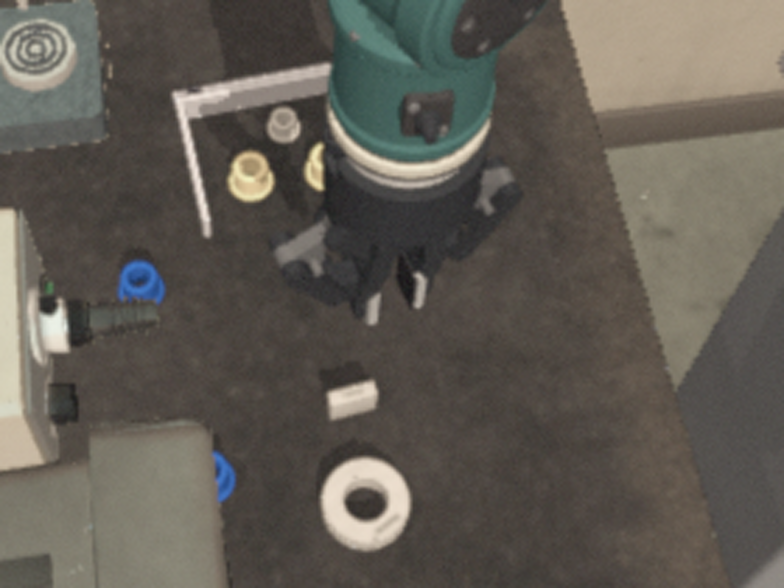

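All three bushings are in the tray at y -0.089, -0.089 and -0.130. Their top heights match upright standing, and the gripper is clear of everything.

```bash
python3 -c "
from rig import manip
print(manip.close_job())"
```

```text
the job is handed in; nothing more can be done
None
```

The job is handed in: all three bushings measured upright inside the tray, no bystander measurably moved, and the arm was clear at about 13 s; no verdict was returned.

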